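# Open the supply tray with the pull hook and put a paint tube away

### The arm

A 6-joint arm with a two-finger parallel gripper is mounted at the origin on a cart in front of the work surface, level with it; the furniture and walls round the work are solid. World frame = base frame: x ahead of the robot, y to its left, z up, the work surface at z = 0. Lengths are in m, angles in rad, forces in N, time in s.
With the tool pointing down it reaches from about 0.35 to 0.775 m from the base axis. Payload 7.3 kg.
Tool frame: the origin (TCP) lies midway between the tips of the shut fingers; the grasp point (between the pads) lies grasp_offset behind it (grasp_offset is the distance from the TCP to the grasp point, in m); z points along the fingers, y is the line along which they close (so a half turn about z gives the same grasp; the last joint's range is limited). The gripper opens to 92 mm and grips with 3 to 60 N. Pads are 19 mm wide; open, the fingers measure 130 mm over their backs; the gripper's body (75 mm by 190 mm) begins 47 mm behind the grasp point.
Start: joints at [-1.396, 0.342, 1.524, -0, 1.275, -0.146], TCP at [0.166, -0.498, 0.227] pointing down, gripper open.
Joint ranges: [-2.53, 2.53], [-0.77, 2.02], [0.04, 2.7], [-1, 4.14], [0.28, 2.66], [-3.11, 3.11]. Speed limits (rad/s): [2.57, 2.57, 3.14, 3.14, 3.14, 3.14].

### API

Orientations are given as [roll, pitch, yaw] about the fixed x, y, z axes, in that order (R = Rz(yaw) Ry(pitch) Rx(roll)).
In Python, from cell import * gives the robot as it stands.
- The arm moves only by the tool step_arm, never from a script. Its argument "plan" is a list of rows, each a list of 5 numbers: the closure, from -1 (fully open) to 1 (shut), then the shift along the tool's x, y, z in m, then the turn about the tool's z in rad. In form: [[hand, x, y, z, twist], ...]. A call has 1 to 20 rows; each row is the pose to reach, as a shift and turn from the pose commanded when the call began, along the tool's axes at that moment; what a row does not reach only later rows make up. A row lasts 1/8 s, in which the tool goes at most 62.5 mm and 10.7 degrees, less where a joint would pass 70% of its speed; a pose out of reach is approached as far as the arm can. A call with a gripper value outside its range is refused whole. The fingers move at their own pace and stop on an object; "grip_force" is the grip in N (left out, the last holds). Time passes only in rows, so rows that repeat a pose let the fingers close. It gives the time, the measured TCP pose, the force, the opening and the grip force at its end, in the units of the state.
- observe(): the state, without advancing time (a new reading comes with each control period).
- read_camera(name): name is "side" or "top"; returns a dict with "img" (480x640x3 uint8, red, green, blue), "range_z" (480x640 float32, m along the optical axis (not along the pixel's ray), 0 where there is no reading), "fx", "fy", "cx", "cy" (pixels), "R" (3x3) and "t" (3): a world point X has camera coordinates R X + t. Camera axes: x right, y down, z forward; pixel columns grow to the right and rows downward; lengths in m; the calibration is good to about 2 mm. A picture is of the moment at which its call begins.
- hand_in(): hands the job in; it is judged then, once.
The state is a dict: "time": time; "qpos": joint angles; "qvel": joint speeds; "joint_efforts": joint torques, N m; "tool_pos": TCP position; "tool_rot": TCP orientation; "contact_force": force on the tool from outside, world axes, zero at the start; "torque": the same for the moment, N m; "opening": finger opening in m; "grip_force": force on a finger pad.
Only numpy, scipy, OpenCV 4.12 (cv2) and the standard library are available. Lean on these libraries where they do the work, as an engineer would, in place of code of your own. Each camera call takes 0.05 s, during which the arm holds its last target. There are 200 camera calls.

### The job

Take the orange-handled pull hook from its wooden rest, drop its beak into the finger hole of the supply tray and use it to draw the tray all the way out to its stop, without pulling the tray with the fingers. Next lay the hook back in the notches of its rest, and then put the paint tube with the red band flat inside the tray, leaving the tray fully out and the other two tubes and the water jar undisturbed.

Things in the scene. Friction and masses are not known exactly. Their poses are not given: they have to be found in the camera images.
- hook_grip (a point): pull hook: middle of its orange handle, a bar 90 long (x), 14 wide (y), 18 high (z), 70 g. A steel rod 7 in diameter goes on from its +x end along the centre line; 85 ahead (+x) of this point it turns straight down into a beak, 7 in diameter, whose round end is 35 below this point. It lies level in the rest, beak down; grip it across (along y) between the two uprights.
- hook_tip (a point): lowest point of the hook's beak; 85 mm ahead (+x) of and 35 mm below the handle's middle; same axes.
- rest_seat (a point): fixed wooden rest: where the handle's middle lies in place, 49 above the table. x along the handle (beak to +x at the start), z up. Two uprights, 8 thick, 44 wide, 57 high, stand 35 before and behind this point along x; each has a notch open at the top, 17 wide, floor 40 above the table, widening above 48. Between them 62 is free down to the base plate (90 x 56, 6 high).
- tray (a joint): how far the tray is drawn out, m: 0 shut, 0.11 at its stop. It slides along the cabinet's -x axis, level, with a friction of about 2 N, and stays where it is left.
- tray_hole (a point): finger hole, upright through the steel tab on the tray's front, 20 in diameter; the point is its centre at the tab's upper face, 36 above the table. The tab is 6 thick, 50 wide, and stands 40 out (-x) from the blue front panel (6 thick, 152 wide, top 46 above the table); hole centre 20 from the panel. Nothing under the tab. The tray comes out toward -x; z up; moves with the tray.
- tray_floor (a point): middle of the tray's inner floor, 10 above the table; moves with the tray. White tray, cork floor, inside 126 (x) by 138 (y), side walls 22 high, front panel 36 above the floor. -x is the way out. With the tray fully out, the inside from 64 before (-x) to 42 behind (+x) this point is in the open; the rest is under the cabinet's roof.
- cabinet_top (a point): fixed low grey cabinet that holds the tray, 150 (x) by 166 (y), 56 high; the point is the middle of its top. Its open front faces -x, 75 from this point.
- tube_red_mid (a point): aluminium paint tube with a red band, tapered from a black screw cap to a flat crimped end, 98 long, 26 wide, 20 high, lying on the table; the point is its middle, 10 mm above the table. The cap is toward its y axis, which is the tube's long axis; grip it across, along its x axis.
- tube_blue_mid (a point): aluminium paint tube with a blue band, tapered from a black screw cap to a flat crimped end, 98 long, 26 wide, 20 high, lying on the table; the point is its middle, 10 mm above the table. The cap is toward its y axis, which is the tube's long axis; grip it across, along its x axis.
- tube_yellow_mid (a point): aluminium paint tube with a yellow band, tapered from a black screw cap to a flat crimped end, 98 long, 26 wide, 20 high, lying on the table; the point is its middle, 10 mm above the table. The cap is toward its y axis, which is the tube's long axis; grip it across, along its x axis.
- jar_mid (a point): glass jar with rinsing water, 64 in diameter, 80 high, standing; the point is its middle, 40 above the table.
- ring_light: fixed black ring lamp (origin of no use). Its boom crosses above the table as a straight bar from x 0.50, y 0.57, 0.75 m high, over x 0.60, y 0, 0.48 m high, down to x 0.65, y -0.27, 0.36 m high; the ring, 280 across, hangs 0.24 to 0.39 m high round x 0.76, y -0.42, over a book press. Keep hand and wrist on the robot's side of it: carry things across at x of 0.45 or less.
- hook: the pull hook; origin on the handle's underside below its middle, 9 below hook_grip, same axes.
- tube_red: the red-banded paint tube; origin at its underside, 10 below tube_red_mid.
Mind the look-alikes: they are no part of the job. Of the things shaped like the hook, the orange one is meant.

How it is judged:
On the way, in this order (a step that is already met when the one before it is completed fails the run):
1. the tray is drawn fully out (at least 100 mm) with the hook's beak in its finger hole (value of joint tray above 0.1 m and horizontal distance between hook_tip and tray_hole below 0.014 m and z of hook_tip in the frame of tray_hole below -0.004 m), for 0.2 s.
2. the hook lies in its rest again, let go, the tray still out (value of joint tray above 0.1 m and distance between hook_grip and rest_seat below 0.02 m and z of hook_grip in the frame of rest_seat below 0.005 m and angle between the x axis of hook_grip and the x axis of rest_seat, either way round below 0.12 rad and angle between hook_grip's own z axis and vertical below 0.2 rad and contact force between the fingers and hook below 0.05 N), for 0.2 s.
At the end, for the whole second after the job is handed in: The tray is at least 100 mm out; the hook lies level and at rest in both notches of its rest, its handle's middle within 20 mm of the seat, along the rest within 0.12 rad (either way round); the red-banded tube lies flat (either side up) on the tray's floor between its walls, at rest and let go (all of step 2 and linear speed of each of hook, tube_red below 0.02 m/s and x of tube_red_mid in the frame of tray_floor between -0.06 and 0.05 m and y of tube_red_mid in the frame of tray_floor between -0.06 and 0.06 m and z of tube_red_mid in the frame of tray_floor between 0.003 and 0.018 m and (angle between tube_red_mid's own z axis and vertical below 0.3 rad or angle between tube_red_mid's own z axis and vertical above 2.84 rad) and contact force between the fingers and tube_red below 0.05 N); the robot touches nothing.
It fails at once if the robot itself, not the hook, presses on the tray with more than 1 N before it is out (value of joint tray below 0.095 m and contact force between any of the fingers, the arm and tray above 1 N).
It fails at once if another tube is moved more than 30 mm (distance of any of tube_blue_mid, tube_yellow_mid from where it was at the start of the episode above 0.03 m).
It fails at once if the water jar is moved more than 30 mm or tipped (distance of jar_mid from where it was at the start of the episode above 0.03 m or angle between jar_mid's own z axis and vertical above 0.3 rad).
It also fails if it takes over 67 s, if anything falls off the work surface, if the arm or the gripper's body presses on something with over 40 N, if the wrist force passes 120 N, or if a joint passes its speed limit or range.

## Working session

There is one attempt and no reset: what is moved stays moved. The work goes in short steps, Python scripts to look and compute and a tool call to move; the robot and the scene stay as the last step left them, time stands still between calls to the robot, and variables do not carry over. Pictures are saved under pics/ and viewed, at most 13 in all, crops included, and the job is handed in when it is done.

Besides the shell and the picture viewer there is one more tool, called after ">>>" as name([rows], argument=value, ...), one row to a line, values as JSON. step_arm: Moves the arm, as the interface text tells. Its arguments: {"type":"object","properties":{"plan":{"type":"array","items":{"type":"array","items":{"type":"number"}}},"grip_force":{"type":"number"}},"required":["plan"]}

```bash
mkdir -p pics; python3 - <<'E'
from cell import *
import cv2,pickle
for n in("top","side"):
    c=read_camera(n);cv2.imwrite(f"pics/{n}0.png",c["img"][:,:,::-1]);pickle.dump(c,open(n+"0.pkl","wb"))
    print(n,c["fx"],c["R"].round(3).tolist(),c["t"].round(3).tolist())
s=observe();print({k:s[k] for k in("time","tool_pos","tool_rot","opening")})
print([k for k in globals() if 'grasp' in k], globals().get('grasp_offset'))
E
```

```text
top 622.3948209291577 [[-0.015, -1.0, 0.009], [-0.991, 0.014, -0.137], [0.137, -0.011, -0.991]] [0.018, 0.609, 1.459]
side 519.6990687030019 [[1.0, 0.01, 0.015], [0.018, -0.559, -0.829], [0.0, 0.829, -0.56]] [-0.599, 0.024, 1.502]
{'time': 0.1, 'tool_pos': array([ 0.16550374, -0.49783988,  0.22610031]), 'tool_rot': array([-3.14020226e+00, -2.06112258e-04,  3.20778401e-01]), 'opening': 0.09212636414726932}
['grasp_offset'] 0.0188
```

View pics/top0.png

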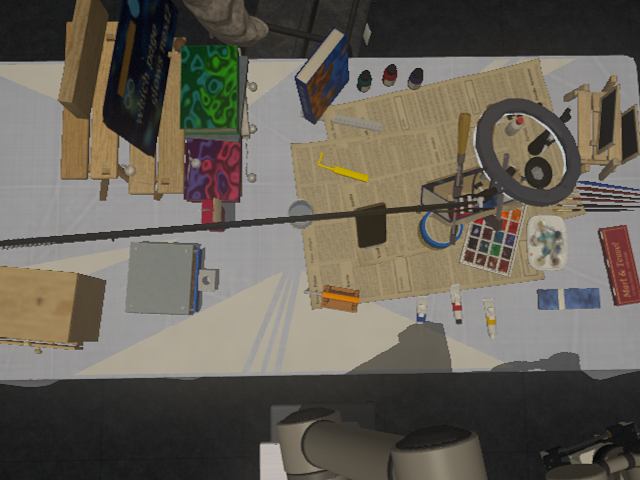

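View pics/side0.png

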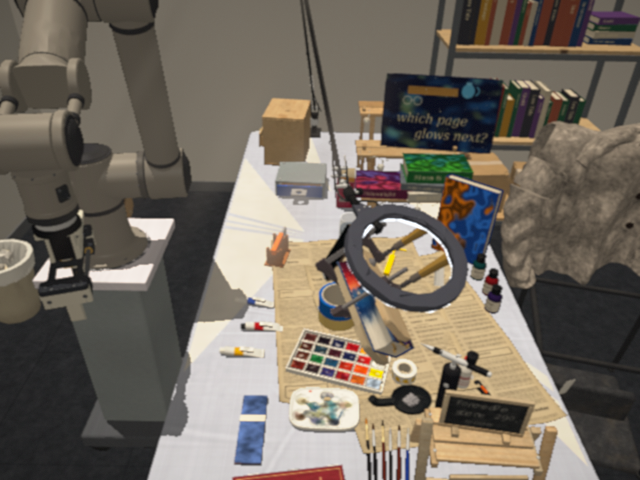

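```bash
cat > h.py <<'E'
import numpy as np,cv2,pickle
def world(c,u,v,r=None):
    if r is None: r=c["range_z"][int(round(v)),int(round(u))]
    p=np.array([(u-c["cx"])/c["fx"]*r,(v-c["cy"])/c["fy"]*r,r])
    return c["R"].T@(p-c["t"])
def cloud(c):
    v,u=np.mgrid[:480,:640];r=c["range_z"]
    P=np.stack([(u-c["cx"])/c["fx"]*r,(v-c["cy"])/c["fy"]*r,r],-1)
    W=(P-c["t"])@c["R"];W[r==0]=np.nan;return W
def atz(c,u,v,z):
    d=c["R"].T@np.array([(u-c["cx"])/c["fx"],(v-c["cy"])/c["fy"],1]);o=-c["R"].T@c["t"]
    return o+d*(z-o[2])/d[2]
def proj(c,X):
    p=c["R"]@np.asarray(X)+c["t"];return c["fx"]*p[0]/p[2]+c["cx"],c["fy"]*p[1]/p[2]+c["cy"]
def crop(c,u0,v0,w,h,s): return cv2.resize(c["img"][v0:v0+h,u0:u0+w,::-1],None,fx=s,fy=s,interpolation=cv2.INTER_CUBIC)
E
python3 - <<'E'
from h import *
c=pickle.load(open("top0.pkl","rb"));s=pickle.load(open("side0.pkl","rb"))
a=crop(c,120,230,120,90,3.3);b=crop(c,290,265,120,90,3.3)
d=crop(s,240,215,120,90,3.3);e=crop(s,265,150,120,90,3.3)
cv2.imwrite("pics/crops.png",np.vstack([np.hstack([a,b]),np.hstack([d,e])]))
for n,u,v in[("cab corners",128,243),("",197,243),("",195,313),("",126,313),("tab",208,280),("hook",340,297),("rodend",309,291),("jar",300,212),("tr",457,300),("tb",421,310),("ty",490,318),("yhook",345,170)]:print(n,world(c,u,v).round(4))
E
```

```text
cab corners [ 0.6355  0.4863 -0.001 ]
 [0.6323 0.3148 0.0043]
 [0.4602 0.3175 0.0048]
 [ 0.463   0.4865 -0.0009]
tab [0.5401 0.2865 0.0063]
hook [ 0.4908 -0.0338  0.0556]
rodend [0.5064 0.0393 0.0517]
jar [0.6986 0.0587 0.0454]
tr [ 0.4816 -0.3193  0.0174]
tb [ 0.4588 -0.2309  0.017 ]
ty [ 0.4369 -0.3967  0.0195]
yhook [ 0.8111 -0.0544  0.0104]
```

View pics/crops.png

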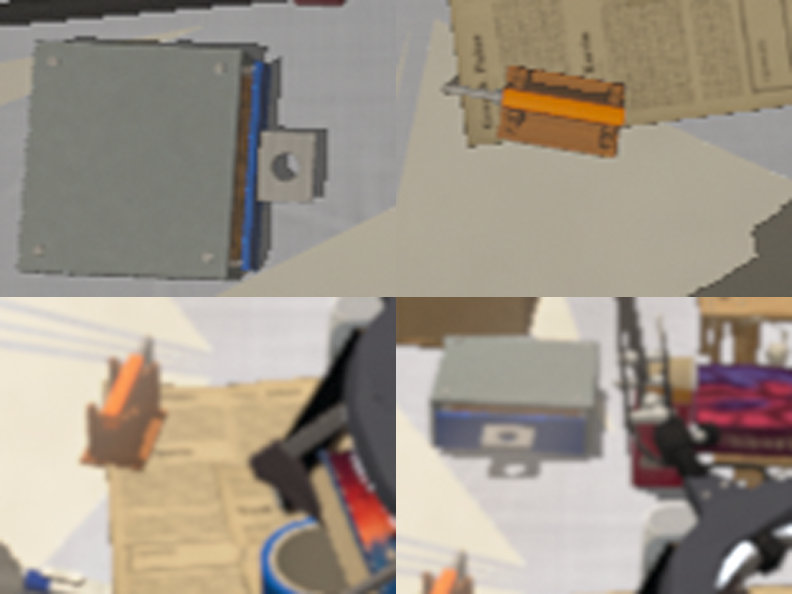

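```bash
python3 - <<'E'
from h import *
c=pickle.load(open("top0.pkl","rb"));s=pickle.load(open("side0.pkl","rb"))
W=cloud(c);Ws=cloud(s)
def fit(P):
    m=P[:,:2].mean(0);u,sv,vt=np.linalg.svd(P[:,:2]-m);d=vt[0];q=(P[:,:2]-m)@vt.T
    return (m+(q.max(0)+q.min(0))/2@vt).round(4),np.degrees(np.arctan2(d[1],d[0])).round(2),np.ptp(q,0).round(4),np.median(P[:,2]).round(4)
hsv=cv2.cvtColor(c["img"],cv2.COLOR_RGB2HSV);hs=cv2.cvtColor(s["img"],cv2.COLOR_RGB2HSV)
def reg(W,u0,v0,u1,v1,m):
    k=np.zeros((480,640),bool);k[v0:v1,u0:u1]=1;k&=m;return W[k&~np.isnan(W[...,2])]
o=(hsv[...,0]>8)&(hsv[...,0]<20)&(hsv[...,1]>200)&(hsv[...,2]>150)
P=reg(W,300,280,370,310,o);print("handle top px",len(P),fit(P))
k=np.zeros((480,640),bool);k[280:310,300:370]=1;ys,xs=np.where(k&o)
Q=np.array([atz(c,x,y,.058) for x,y in zip(xs,ys)]);print("handle @.058",fit(Q))
# rest: everything above table
P=reg(W,300,275,370,325,W[...,2]>.03);print("rest+hook",fit(P))
os_=(hs[...,0]>5)&(hs[...,0]<20)&(hs[...,1]>150)
P=reg(Ws,255,220,300,275,os_&(Ws[...,2]>.05));print("side handle",len(P),fit(P) if len(P)>3 else 0)
P=reg(W,120,235,205,320,W[...,2]>.05);print("cab top",len(P),np.median(P[:,2]));
k=np.zeros((480,640),np.uint8);k[235:320,120:206]=(W[235:320,120:206,2]>.051);cn=max(cv2.findContours(k,0,1)[0],key=cv2.contourArea)
Q=np.array([atz(c,x,y,.056)[:2] for x,y in cn[:,0]],np.float32);print("cab rect",cv2.minAreaRect(Q))
P=reg(W,200,265,225,295,(W[...,2]>.025)&(W[...,2]<.042));print("tab",cv2.minAreaRect(P[:,:2].astype(np.float32)),np.median(P[:,2]))
# hole
k=np.zeros((480,640),bool);k[272:288,201:214]=1;hk=k&(W[...,2]<.025);ys,xs=np.where(hk);print("hole px",len(xs),xs.mean(),ys.mean(),atz(c,xs.mean(),ys.mean(),.033))
P=reg(Ws,400,200,470,300,Ws[...,2]>.03) if 0 else None
for n,b in dict(b=(412,290,430,325),r=(446,280,468,325),y=(480,292,500,342)).items():
    P=reg(W,*b,W[...,2]>.008);print(n,len(P),fit(P),P[:,2].max())
sat=(hsv[...,1]>120)
for n,b in dict(b=(412,290,430,325),r=(446,280,468,325),y=(480,292,500,342)).items():
    P=reg(W,*b,sat&(W[...,2]>.006));print(n,"band",P.mean(0)); P=reg(W,*b,(hsv[...,2]<60)&(W[...,2]>.004));print("dark",len(P),P.mean(0) if len(P) else 0)
P=reg(W,285,195,318,232,W[...,2]>.06);print("jar",fit(P))
print("world rest:",proj(s,[.49,-.03,.058]))
E
```

```text
handle top px 195 (array([ 0.4904, -0.0348]), np.float64(79.29), array([0.0853, 0.013 ]), np.float64(0.0569))
handle @.058 (array([ 0.4903, -0.0346]), np.float64(79.21), array([0.0849, 0.0127]), np.float64(0.058))
rest+hook (array([ 0.4941, -0.0125]), np.float64(79.28), array([0.1305, 0.0436]), np.float64(0.0554))
side handle 73 (array([ 0.4866, -0.0469]), np.float64(-100.59), array([0.0802, 0.0123]), np.float64(0.0566))
cab top 4400 0.056534973122145754
cab rect ((0.5424532890319824, 0.3944697082042694), (0.15021876990795135, 0.1658903956413269), 87.07797241210938)
tab ((0.5367437601089478, 0.28409478068351746), (0.050820812582969666, 0.0351637527346611), 0.13089539110660553) 0.03596069689298307
hole px 52 205.75 280.38461538461536 [0.53684257 0.28729326 0.033     ]
b 194 (array([ 0.4686, -0.2264]), np.float64(167.3), array([0.0878, 0.0404]), np.float64(0.013)) 0.024377310355441228
r 236 (array([ 0.4774, -0.3215]), np.float64(-178.7), array([0.1067, 0.047 ]), np.float64(0.0136)) 0.025424971484796367
y 232 (array([ 0.4373, -0.3993]), np.float64(-179.12), array([0.0969, 0.0239]), np.float64(0.0136)) 0.025722232293980355
b band [ 0.43901722 -0.22932318  0.0130083 ]
dark 0 0
r band [ 0.46449534 -0.31757363  0.01344353]
dark 13 [ 0.4311773  -0.32109145  0.01338627]
y band [ 0.42897926 -0.39857777  0.01327004]
dark 0 0
jar (array([0.6559, 0.0553]), np.float64(-172.62), array([0.1363, 0.063 ]), np.float64(0.5189))
world rest: (np.float64(278.34533557129475), np.float64(238.1389601110345))
```

```bash
cat >> h.py <<'E'
def rel(cur,yaw0,tgt,yaw1):
    "shift in tool axes (tool down) and twist"
    d=np.asarray(tgt,float)-cur;c,s=np.cos(yaw0),np.sin(yaw0)
    tw=-(yaw1-yaw0);tw=(tw+np.pi)%(2*np.pi)-np.pi
    return np.round([c*d[0]+s*d[1],s*d[0]-c*d[1],-d[2],tw],4)
def st(s): print("t",s["time"],"p",s["tool_pos"].round(4),"rpy",s["tool_rot"].round(4),"F",s["contact_force"].round(1),"open",round(s["opening"],4),"q",s["qpos"].round(2))
E
python3 -c "
from h import *
from cell import *
s=observe();st(s)
print(rel(s['tool_pos'],s['tool_rot'][2],[.490,-.0345,.14],np.radians(79.25)))"
```

```text
t 0.1 p [ 0.1655 -0.4978  0.2261] rpy [-3.1402e+00 -2.0000e-04  3.2080e-01] F [ 0.5 -0.1  0.4] open 0.0921 q [-1.4   0.34  1.52  0.    1.28 -0.15]
[ 0.454  -0.3374  0.0861 -1.0624]
```

>>> step_arm([
  [-1, 0.045, -0.034, 0, -0.1],
  [-1, 0.09, -0.068, 0, -0.2],
  [-1, 0.135, -0.1, 0, -0.3],
  [-1, 0.18, -0.135, 0, -0.4],
  [-1, 0.225, -0.168, 0, -0.5],
  [-1, 0.27, -0.2, 0.01, -0.6],
  [-1, 0.315, -0.235, 0.03, -0.7],
  [-1, 0.36, -0.27, 0.05, -0.8],
  [-1, 0.4, -0.3, 0.07, -0.95],
  [-0.5, 0.454, -0.337, 0.086, -1.062],
  [-0.5, 0.454, -0.337, 0.086, -1.062],
  [-0.5, 0.454, -0.337, 0.086, -1.062],
  [-0.5, 0.454, -0.337, 0.086, -1.062],
])

```text
time: 1.72
tool_pos: [0.4897, -0.0363, 0.141]
tool_rot: [3.141, 0.0, 1.381]
contact_force: [-0.1, 0.3, 0.5]
opening: 0.0688
grip_force: 0.0
```

```bash
python3 -c "
from h import *
from cell import *
s=observe();st(s)
print(rel(s['tool_pos'],s['tool_rot'][2],[.490,-.0345,.0302],np.radians(79.25)))
c=read_camera('side');cv2.imwrite('pics/s1.png',np.vstack([crop(c,190,160,160,120,4)]))"
```

```text
t 1.725 p [ 0.4897 -0.0363  0.141 ] rpy [3.1414e+00 3.0000e-04 1.3810e+00] F [-0.1  0.3  0.5] open 0.0688 q [-0.23  0.37  1.74 -0.    1.03 -0.04]
[ 0.0018 -0.      0.1108 -0.0022]
```

View pics/s1.png

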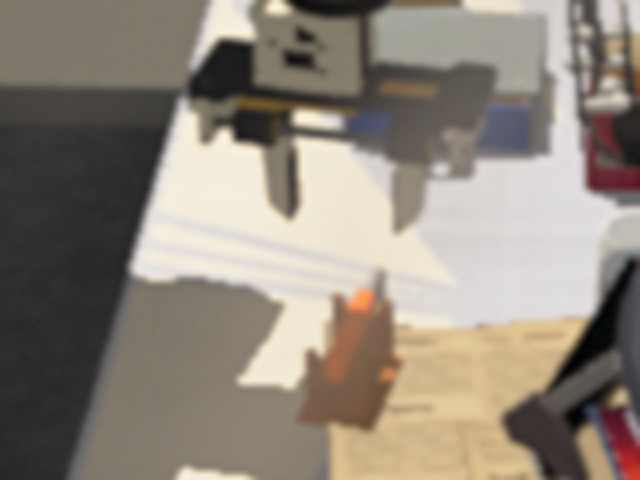

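The open fingers (crop 285,215 and 400,230) straddle the orange hook's rest (350,350). There are two hook-shaped things, the orange one at top (340,297) and the yellow one at top (345,170). The orange one in its wooden rest fits the description, as the enlarged crops show. I'll lower and grip it.

>>> step_arm([
  [-0.5, 0.002, 0, 0.04, -0.002],
  [-0.5, 0.002, 0, 0.08, -0.002],
  [-0.5, 0.002, 0, 0.1, -0.002],
  [-0.5, 0.002, 0, 0.111, -0.002],
  [-0.5, 0.002, 0, 0.111, -0.002],
  [1, 0.002, 0, 0.111, -0.002],
  [1, 0.002, 0, 0.111, -0.002],
  [1, 0.002, 0, 0.111, -0.002],
  [1, 0.002, 0, 0.111, -0.002],
  [1, 0.002, 0, 0.111, -0.002],
  [1, 0.002, 0, 0.111, -0.002],
  [1, 0.002, 0, 0.111, -0.002],
], grip_force=45)

```text
time: 3.28
tool_pos: [0.4905, -0.0333, 0.0297]
tool_rot: [-3.142, 0.0, 1.385]
contact_force: [0.6, -0.2, 1.0]
opening: 0.0139
grip_force: 45.0
```

>>> step_arm([
  [1, 0, 0, -0.03, 0],
  [1, 0, 0, -0.06, 0],
  [1, 0, 0, -0.09, 0],
  [1, 0, 0, -0.09, 0],
  [1, 0, 0, -0.09, 0],
])

```text
time: 3.9
tool_pos: [0.4899, -0.0332, 0.1189]
tool_rot: [-3.14, 0.0, 1.385]
contact_force: [-0.3, 0.8, -1.7]
opening: 0.0137
grip_force: 45.0
```

```bash
python3 -c "
from h import *
from cell import *
s=observe();st(s)
y=np.radians(87.05);d=np.array([np.cos(y),np.sin(y),0])
h=np.array([.537,.2875,.036]);g=h-.085*d-[0,0,.036];g[2]=.06+.0188+.03
print('over hole tcp',g,rel(s['tool_pos'],s['tool_rot'][2],g,y))
c=read_camera('top');cv2.imwrite('pics/t2.png',crop(c,190,250,200,150,4))
s_=read_camera('side');W=cloud(s_);W2=cloud(c)
for n,C,w in(('top',c,W2),('side',s_,W)):
    p=s['tool_pos']+[0.0167,.0835,.0188]; print(n,'expected rod end px',proj(C,p),'tip',proj(C,p-[0,0,.035]))
"
```

```text
t 3.9 p [ 0.4899 -0.0332  0.1189] rpy [-3.1403e+00  1.0000e-04  1.3848e+00] F [-0.3  0.8 -1.7] open 0.0137 q [-0.22  0.4   1.77 -0.    0.97 -0.04]
over hole tcp [0.53262552 0.20261264 0.1088    ] [ 0.2396 -0.0016  0.0101 -0.1345]
top expected rod end px (np.float64(303.7054189361778), np.float64(288.31532786509234)) tip (np.float64(303.98222316637913), np.float64(289.4316717957845))
side expected rod end px (np.float64(285.52790511329016), np.float64(198.92162064207204)) tip (np.float64(285.7592071520579), np.float64(209.57012614023097))
```

View pics/t2.png

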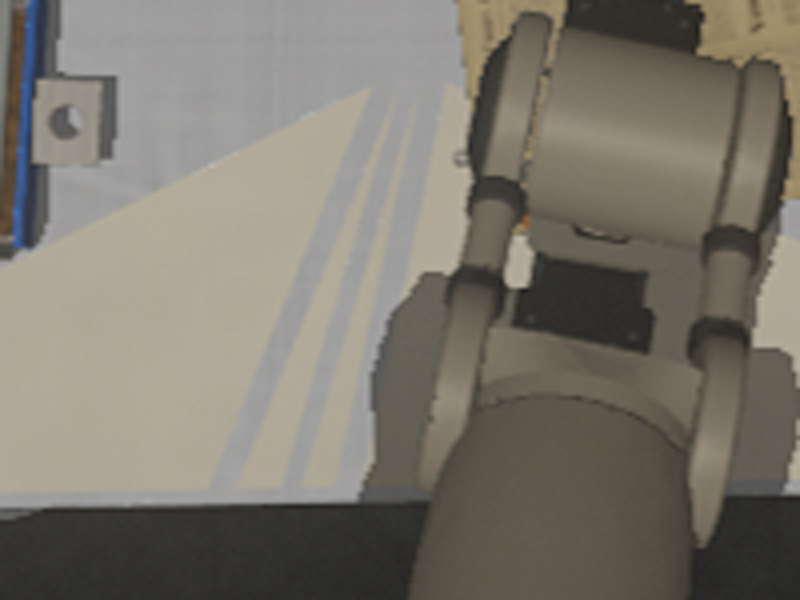

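The lifted rod's end shows left of the wrist at crop (460,157), px (305,289). The hole is at crop (65,121), px (206,280).

>>> step_arm([
  [1, 0.03, 0, 0, -0.02],
  [1, 0.07, 0, 0, -0.04],
  [1, 0.11, -0.001, 0, -0.06],
  [1, 0.15, -0.001, 0, -0.08],
  [1, 0.19, -0.002, 0, -0.11],
  [1, 0.22, -0.002, 0.005, -0.134],
  [1, 0.24, -0.002, 0.01, -0.134],
  [1, 0.24, -0.002, 0.01, -0.134],
  [1, 0.24, -0.002, 0.01, -0.134],
  [1, 0.24, -0.002, 0.01, -0.134],
])

```text
time: 5.25
tool_pos: [0.533, 0.2019, 0.1098]
tool_rot: [3.142, 0.0, 1.517]
contact_force: [-0.6, -0.2, -0.1]
opening: 0.0134
grip_force: 45.0
```

```bash
python3 -c "
from h import *
from cell import *
s=observe();st(s)
c=read_camera('top');S=read_camera('side');pickle.dump((c,S,s),open('n.pkl','wb'))
a=crop(c,180,255,57,40,7);b=crop(S,270,165,57,40,7)
cv2.imwrite('pics/n.png',np.hstack([a,b]))
y=s['tool_rot'][2];p=s['tool_pos']+.085*np.array([np.cos(y),np.sin(y),0])+[0,0,.0188]
for n,C in(('top',c),('side',S)):
  print(n,'elbow',np.round(proj(C,p),1),'tip',np.round(proj(C,p-[0,0,.035]),1),'hole',np.round(proj(C,[.537,.2875,.036]),1))
"
```

```text
t 5.25 p [0.533  0.2019 0.1098] rpy [3.1416e+00 3.0000e-04 1.5174e+00] F [-0.6 -0.2 -0.1] open 0.0134 q [ 0.23  0.54  1.56 -0.    1.05  0.28]
top elbow [198.6 276.4] tip [201.4 277.8] hole [205.4 280.2]
side elbow [299.7 164.9] tip [299.7 174.6] hole [299.6 190.1]
```

View pics/n.png

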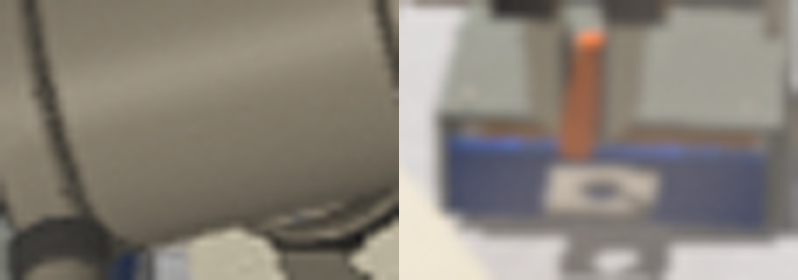

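```bash
python3 -c "
from h import *
c,S,s=pickle.load(open('n.pkl','rb'))
y=s['tool_rot'][2];R=np.array([[np.cos(y),-np.sin(y),0],[np.sin(y),np.cos(y),0],[0,0,1]]);g=s['tool_pos']+[0,0,.0188]
P=lambda *v:np.round(proj(S,g+R@np.array(v)/1000),1)
for x in(-45,-10,45):print(x,P(x,7,9),P(x,-7,9),P(x,7,-9),P(x,-7,-9))
h=cv2.cvtColor(S['img'],cv2.COLOR_RGB2HSV);m=(h[...,0]<20)&(h[...,1]>120);W=cloud(S)
for v in range(163,192):
  u=np.where(m[v,285:308])[0]+285
  if len(u):print(v,u.min(),u.max(),W[v,u[len(u)//2]].round(4))
# hole in side
d=S['range_z'];print(W[188:196,299].round(3))
k=np.zeros((480,640),bool);k[183:198,288:312]=1;T=k&(abs(W[...,2]-.036)<.004);v,u=np.where(T);print('tab',W[T].min(0),W[T].max(0),u.min(),u.max(),v.min(),v.max())
"
```

```text
-45 [293.4 181.2] [298.  181.4] [293.4 186.5] [298.1 186.8]
-10 [294.5 175.9] [299.1 176.1] [294.6 181.1] [299.1 181.3]
45 [296.3 167.8] [300.7 168. ] [296.3 173. ] [300.7 173.1]
170 296 298 [0.5313 0.2319 0.1378]
171 296 298 [0.5314 0.2293 0.1356]
172 296 297 [0.5318 0.2208 0.1364]
173 295 297 [0.5292 0.2104 0.1382]
174 295 297 [0.5294 0.2058 0.1372]
175 295 297 [0.5295 0.2034 0.135 ]
176 295 297 [0.5299 0.1941 0.1363]
177 295 297 [0.5301 0.1889 0.1356]
178 294 297 [0.5303 0.1851 0.1342]
179 294 297 [0.5307 0.175  0.1361]
180 294 296 [0.5281 0.1652 0.1378]
181 294 296 [0.5283 0.1616 0.1363]
182 294 296 [0.5284 0.1593 0.1341]
183 294 296 [0.5288 0.1512 0.1351]
184 294 296 [0.5282 0.1609 0.1265]
185 294 296 [0.5286 0.1538 0.1269]
186 294 295 [0.5288 0.148  0.1267]
[[0.535 0.299 0.038]
 [0.535 0.298 0.035]
 [0.535 0.288 0.036]
 [0.535 0.287 0.033]
 [0.534 0.304 0.02 ]
 [0.534 0.304 0.016]
 [0.536 0.264 0.035]
 [0.536 0.265 0.03 ]]
tab [0.49742072 0.25118137 0.03203927] [0.57443636 0.31096745 0.03968422] 288 311 186 196
```

The wrist hides the beak from the top. In the side crop the handle (577,158 to 590,35) lines up with the hole (600,188), but the hook sits about 3 mm short of where I predicted. I'll shift 3.5 mm forward and lower with a force check.

>>> step_arm([
  [1, 0.0035, 0, 0, 0],
  [1, 0.0035, 0, 0.02, 0],
  [1, 0.0035, 0, 0.04, 0],
  [1, 0.0035, 0, 0.05, 0],
  [1, 0.0035, 0, 0.056, 0],
  [1, 0.0035, 0, 0.06, 0],
  [1, 0.0035, 0, 0.063, 0],
  [1, 0.0035, 0, 0.063, 0],
  [1, 0.0035, 0, 0.063, 0],
])

```text
time: 6.48
tool_pos: [0.5333, 0.2065, 0.047]
tool_rot: [3.141, -0.0, 1.519]
contact_force: [-1.5, -0.3, -0.3]
opening: 0.0136
grip_force: 45.0
```

>>> step_arm([
  [1, 0, 0, 0.004, 0],
  [1, 0, 0, 0.008, 0],
  [1, 0, 0, 0.008, 0],
  [1, 0, 0, 0.008, 0],
])

```text
time: 6.98
tool_pos: [0.5331, 0.2064, 0.0386]
tool_rot: [-3.142, 0.0, 1.519]
contact_force: [-0.7, 0.8, -1.0]
opening: 0.0134
grip_force: 45.0
```

```bash
python3 -c "
from h import *
from cell import *
s=observe();st(s)
S=read_camera('side');y=s['tool_rot'][2];d=np.array([np.cos(y),np.sin(y),0]);g=s['tool_pos']+[0,0,.0188]
print('handle near end top pred',proj(S,g-.045*d+[0,0,.009]),'bottom',proj(S,g-.045*d-[0,0,.009]))
h=cv2.cvtColor(S['img'],cv2.COLOR_RGB2HSV);m=(h[...,0]<20)&(h[...,1]>120);W=cloud(S)
for v in range(185,215):
  u=np.where(m[v,285:308])[0]+285
  if len(u):print(v,u.min(),u.max(),W[v,u[len(u)//2]].round(4))
"
```

```text
t 6.975 p [0.5331 0.2064 0.0386] rpy [-3.1416e+00  1.0000e-04  1.5188e+00] F [-0.7  0.8 -1. ] open 0.0134 q [ 0.24  0.63  1.61 -0.    0.89  0.29]
handle near end top pred (np.float64(296.00696323754283), np.float64(201.2320000164325)) bottom (np.float64(296.0512645568639), np.float64(206.27697416184571))
189 296 298 [0.5306 0.2396 0.0664]
190 296 298 [0.5308 0.2334 0.0662]
191 296 298 [0.5311 0.2271 0.066 ]
192 297 297 [0.5314 0.2191 0.0668]
202 295 295 [0.528 0.154 0.068]
203 295 295 [0.5279 0.1567 0.0628]
204 295 295 [0.5278 0.1571 0.0591]
205 295 295 [0.5279 0.1545 0.057 ]
```

>>> step_arm([
  [1, -0.006, 0, 0, 0],
  [1, -0.012, 0, 0, 0],
  [1, -0.02, 0, 0, 0],
  [1, -0.028, 0, 0, 0],
  [1, -0.036, 0, 0, 0],
  [1, -0.044, 0, 0, 0],
  [1, -0.052, 0, 0, 0],
  [1, -0.06, 0, 0, 0],
  [1, -0.068, 0, 0, 0],
  [1, -0.076, 0, 0, 0],
  [1, -0.084, 0, 0, 0],
  [1, -0.092, 0, 0, 0],
  [1, -0.1, 0, 0, 0],
  [1, -0.104, 0, 0, 0],
  [1, -0.108, 0, 0, 0],
  [1, -0.112, 0, 0, 0],
  [1, -0.112, 0, 0, 0],
  [1, -0.112, 0, 0, 0],
])

```text
time: 9.28
tool_pos: [0.5272, 0.0965, 0.0384]
tool_rot: [-3.142, -0.003, 1.519]
contact_force: [0.1, 12.1, -3.7]
opening: 0.0138
grip_force: 45.0
```

```bash
python3 -c "
from h import *
from cell import *
s=observe();st(s)
c=read_camera('top');S=read_camera('side');pickle.dump((c,S,s),open('n2.pkl','wb'))
cv2.imwrite('pics/p.png',np.hstack([crop(c,140,225,100,100,4),crop(S,250,155,100,100,4)]))"
```

```text
t 9.275 p [0.5272 0.0965 0.0384] rpy [-3.1416e+00 -2.7000e-03  1.5185e+00] F [ 0.1 12.1 -3.7] open 0.0138 q [0.04 0.58 1.72 0.   0.84 0.09]
```

View pics/p.png

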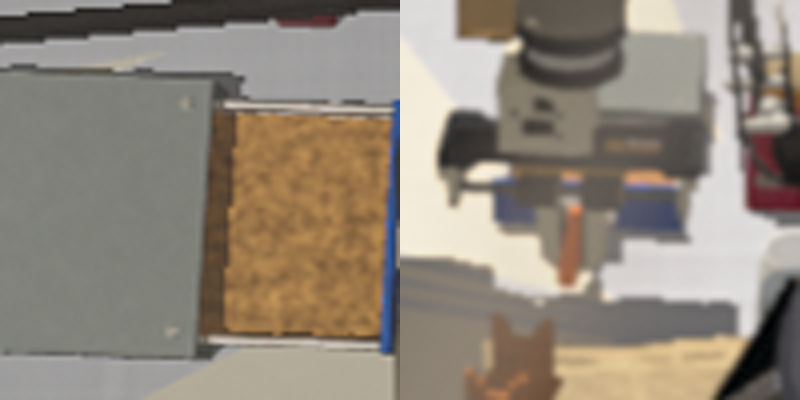

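The tray stands out: cork floor at left crop (310,220), blue front at (390,220), with 12 N at the stop. I'll ease forward to centre the beak, then lift.

>>> step_arm([
  [1, 0.003, 0, 0, 0],
  [1, 0.006, 0, 0, 0],
  [1, 0.006, 0, 0, 0],
  [1, 0.006, 0, 0, 0],
  [1, 0.006, 0, -0.01, 0],
  [1, 0.006, 0, -0.02, 0],
  [1, 0.006, 0, -0.04, 0],
  [1, 0.006, 0, -0.07, 0],
  [1, 0.006, 0, -0.09, 0],
  [1, 0.006, 0, -0.09, 0],
  [1, 0.006, 0, -0.09, 0],
])

```text
time: 10.75
tool_pos: [0.5272, 0.1005, 0.1283]
tool_rot: [-3.141, 0.0, 1.519]
contact_force: [-0.5, -0.2, -1.6]
opening: 0.0134
grip_force: 45.0
```

```bash
python3 -c "
from h import *
from cell import *
s=observe();st(s)
c=read_camera('top');S=read_camera('side');pickle.dump((c,S,s),open('n3.pkl','wb'))
hv=cv2.cvtColor(c['img'],cv2.COLOR_RGB2HSV);W=cloud(c)
k=np.zeros((480,640),bool);k[240:320,200:260]=1;b=k&(hv[...,0]>100)&(hv[...,0]<130)&(hv[...,1]>150)&(W[...,2]>.035)
print('panel',np.median(W[b],0),b.sum())
y=s['tool_rot'][2];d=np.array([np.cos(y),np.sin(y),0]);g=s['tool_pos']+[0,0,.0188]
for sx in(-1,1):print('handle end top pred',proj(S,g+sx*.045*d+[0,0,.009]),'bottom',proj(S,g+sx*.045*d-[0,0,.009]))
h=cv2.cvtColor(S['img'],cv2.COLOR_RGB2HSV);m=(h[...,0]<20)&(h[...,1]>120);W=cloud(S)
u0=int(proj(S,g)[0])
for v in range(175,225):
  u=np.where(m[v,u0-6:u0+7]&(W[v,u0-6:u0+7,2]>.08))[0]+u0-6
  if len(u):print(v,u.min(),u.max(),W[v,u[len(u)//2]].round(4))
print(rel(s['tool_pos'],y,[.4905,-.0333,.125],1.385))
"
```

```text
t 10.75 p [0.5272 0.1005 0.1283] rpy [-3.1409e+00  2.0000e-04  1.5188e+00] F [-0.5 -0.2 -1.6] open 0.0134 q [ 0.05  0.46  1.63 -0.    1.05  0.1 ]
panel [nan nan nan] 0
handle end top pred (np.float64(292.0032206337838), np.float64(192.4186717903812)) bottom (np.float64(292.0790877199711), np.float64(197.9969536069488))
handle end top pred (np.float64(295.11220921633503), np.float64(177.6169328490618)) bottom (np.float64(295.1641592558393), np.float64(183.02281423658872))
180 292 294 [0.524  0.1312 0.1555]
181 292 294 [0.5241 0.1281 0.1539]
182 292 294 [0.5247 0.1167 0.1566]
183 292 293 [0.5246 0.1176 0.1529]
184 292 293 [0.5253 0.1043 0.1567]
185 291 293 [0.5227 0.0989 0.1563]
186 291 293 [0.5227 0.0983 0.1534]
187 291 293 [0.5233 0.0865 0.1565]
188 291 293 [0.5235 0.0825 0.1555]
189 291 293 [0.5239 0.074  0.1569]
190 291 293 [0.5238 0.075  0.1531]
191 291 293 [0.5243 0.0665 0.1546]
192 291 292 [0.5247 0.0582 0.156 ]
193 290 292 [0.5223 0.0502 0.1571]
194 290 292 [0.522  0.0549 0.1513]
195 290 292 [0.5222 0.0505 0.1505]
196 289 293 [0.5221 0.0515 0.1468]
197 289 293 [0.5224 0.0466 0.1463]
198 290 292 [0.5224 0.0456 0.1437]
[-0.1356 -0.0297  0.0033  0.1338]
  return _methods._mean(a, axis=axis, dtype=dtype,
  ret = um.true_divide(
```

>>> step_arm([
  [1, -0.03, -0.007, 0, 0.03],
  [1, -0.065, -0.014, 0, 0.06],
  [1, -0.1, -0.022, 0, 0.1],
  [1, -0.125, -0.027, 0, 0.134],
  [1, -0.1356, -0.0297, 0.005, 0.134],
  [1, -0.1356, -0.0297, 0.005, 0.134],
  [1, -0.1356, -0.0297, 0.03, 0.134],
  [1, -0.1356, -0.0297, 0.05, 0.134],
  [1, -0.1356, -0.0297, 0.065, 0.134],
  [1, -0.1356, -0.0297, 0.065, 0.134],
])

```text
time: 12.1
tool_pos: [0.4903, -0.0326, 0.0627]
tool_rot: [-3.139, -0.0, 1.386]
contact_force: [-0.3, 0.2, -0.1]
opening: 0.014
grip_force: 45.0
```

```bash
python3 -c "
from h import *
from cell import *
s=observe();st(s)
print(rel(s['tool_pos'],s['tool_rot'][2],[.4905,-.0333,.0297],1.385))
c=read_camera('top');W=cloud(c)
for v in (260,270,290):print(v,[(u,round(W[v,u,1],3),round(W[v,u,2],3)) for u in range(228,252,2)])
"
```

```text
t 12.1 p [ 0.4903 -0.0326  0.0627] rpy [-3.1392e+00 -1.0000e-04  1.3858e+00] F [-0.3  0.2 -0.1] open 0.014 q [-0.22  0.49  1.82  0.    0.84 -0.04]
[-0.0007  0.0003  0.033   0.0008]
260 [(228, np.float64(0.237), np.float64(0.01)), (230, np.float64(0.232), np.float64(0.011)), (232, np.float64(0.227), np.float64(0.016)), (234, np.float64(0.223), np.float64(0.007)), (236, np.float64(0.218), np.float64(0.007)), (238, np.float64(0.208), np.float64(0.05)), (240, np.float64(0.205), np.float64(0.031)), (242, np.float64(0.204), np.float64(0.001)), (244, np.float64(0.198), np.float64(0.007)), (246, np.float64(0.194), np.float64(-0.001)), (248, np.float64(0.19), np.float64(-0.002)), (250, np.float64(0.184), np.float64(0.0))]
270 [(228, np.float64(0.236), np.float64(0.017)), (230, np.float64(0.232), np.float64(0.012)), (232, np.float64(0.227), np.float64(0.017)), (234, np.float64(0.222), np.float64(0.015)), (236, np.float64(0.217), np.float64(0.014)), (238, np.float64(0.209), np.float64(0.041)), (240, np.float64(0.207), np.float64(0.017)), (242, np.float64(0.204), np.float64(0.0)), (244, np.float64(0.199), np.float64(0.005)), (246, np.float64(0.194), np.float64(0.001)), (248, np.float64(0.19), np.float64(-0.001)), (250, np.float64(0.184), np.float64(0.0))]
290 [(228, np.float64(0.236), np.float64(0.014)), (230, np.float64(0.232), np.float64(0.011)), (232, np.float64(0.227), np.float64(0.015)), (234, np.float64(0.222), np.float64(0.013)), (236, np.float64(0.213), np.float64(0.044)), (238, np.float64(0.209), np.float64(0.036)), (240, np.float64(0.204), np.float64(0.039)), (242, np.float64(0.2), np.float64(0.036)), (244, np.float64(0.196), np.float64(0.031)), (246, np.float64(0.19), np.float64(0.036)), (248, np.float64(0.185), np.float64(0.039)), (250, np.float64(0.181), np.float64(0.036))]
```

```bash
python3 -c "
from h import *
from cell import *
c=read_camera('top');c0=pickle.load(open('top0.pkl','rb'));S=read_camera('side');S0=pickle.load(open('side0.pkl','rb'))
cv2.imwrite('pics/q.png',np.vstack([np.hstack([crop(c0,170,240,100,75,4),crop(c,170,240,100,75,4)]),np.hstack([crop(S0,250,160,100,75,4),crop(S,250,160,100,75,4)])]))
for C in(c0,c):
  hv=cv2.cvtColor(C['img'],cv2.COLOR_RGB2HSV)
  for v in(250,258,300,308):
    u=np.where((hv[v,185:260,0]>100)&(hv[v,185:260,0]<130)&(hv[v,185:260,1]>150))[0]+185
    if len(u):print(v,u.min(),u.max(),atz(C,u.mean(),v,.046).round(4))
"
```

```text
250 198 198 [0.609  0.3043 0.046 ]
258 197 197 [0.5897 0.3065 0.046 ]
308 194 194 [0.4705 0.3122 0.046 ]
250 239 239 [0.6076 0.2061 0.046 ]
300 236 236 [0.488  0.2129 0.046 ]
308 236 236 [0.469  0.2128 0.046 ]
```

View pics/q.png

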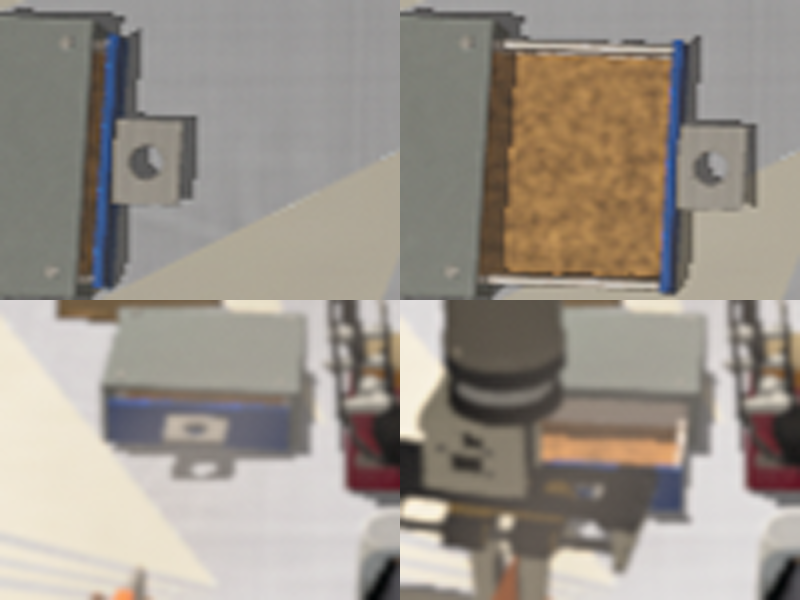

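The picture shows the tray front moved about 42 px (hole crop 146 to 310), about 100 mm. It began about 11 mm open, since the front stood clear of the cabinet. The panel now lies 105 mm before the cabinet, which matches the stop. I'll lower the hook into the notches.

>>> step_arm([
  [1, -0.001, 0, 0.012, 0.001],
  [1, -0.001, 0, 0.022, 0.001],
  [1, -0.001, 0, 0.028, 0.001],
  [1, -0.001, 0, 0.032, 0.001],
  [1, -0.001, 0, 0.032, 0.001],
  [1, -0.001, 0, 0.032, 0.001],
  [0.4, -0.001, 0, 0.032, 0.001],
  [0.2, -0.001, 0, 0.032, 0.001],
  [0, -0.001, 0, 0.032, 0.001],
  [0, -0.001, 0, 0.032, 0.001],
  [0, -0.001, 0, -0.03, 0.001],
  [0, -0.001, 0, -0.09, 0.001],
  [0, -0.001, 0, -0.12, 0.001],
  [0, -0.001, 0, -0.12, 0.001],
])

```text
time: 14.0
tool_pos: [0.492, -0.0345, 0.1861]
tool_rot: [3.136, 0.0, 1.384]
contact_force: [-1.0, -0.0, -0.2]
opening: 0.0461
grip_force: 0.0
```

```bash
python3 -c "
from h import *
from cell import *
s=observe();st(s)
S=read_camera('side');S0=pickle.load(open('side0.pkl','rb'))
c0=pickle.load(open('top0.pkl','rb'));W0=cloud(c0)
cv2.imwrite('pics/r.png',np.hstack([crop(S0,245,215,60,65,5),crop(S,245,215,60,65,5),crop(c0,410,280,35,65,5)[:, :0]]))
cv2.imwrite('pics/tubes.png',crop(c0,405,280,100,75,8))
print(W0[:, :, 2].shape)
"
```

```text
t 14.0 p [ 0.492  -0.0345  0.1861] rpy [3.1360e+00 3.0000e-04 1.3839e+00] F [-1.  -0.  -0.2] open 0.0461 q [-0.23  0.32  1.68 -0.    1.14 -0.04]
(480, 640)
```

View pics/r.png

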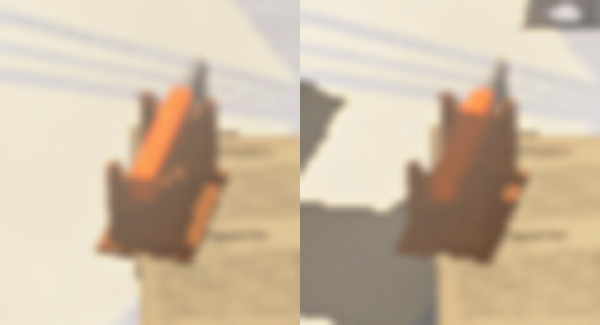

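View pics/tubes.png

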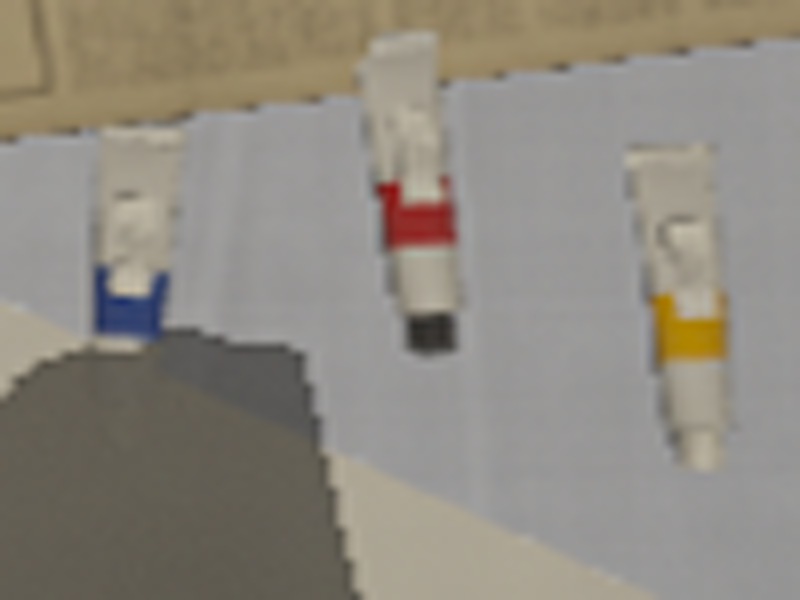

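The hook lies as before: handle at (160,140) at the start, (460,150) now, same place in the notches. Three tubes stand in a row: blue at crop (130,300), red at (420,225), yellow at (690,330). The red band with the black cap, crop (431,335), px (457,308), is the one meant.

```bash
python3 -c "
from h import *
from cell import *
c0=pickle.load(open('top0.pkl','rb'));S0=pickle.load(open('side0.pkl','rb'))
a=atz(c0,455.4,284.75,.010);b=atz(c0,458.9,323.75,.010);print(a,b,(a+b)/2,np.linalg.norm(a-b),np.degrees(np.arctan2((a-b)[1],(a-b)[0])))
for n,C,box in(('top',c0,(440,295,470,315)),('side',S0,(235,315,285,340))):
  h=cv2.cvtColor(C['img'],cv2.COLOR_RGB2HSV);m=np.zeros((480,640),bool);m[box[1]:box[3],box[0]:box[2]]=1
  m&=((h[...,0]<8)|(h[...,0]>172))&(h[...,1]>130);v,u=np.where(m);W=cloud(C)
  print(n,u.mean(),v.mean(),[atz(C,u.mean(),v.mean(),z).round(4) for z in(.01,.015,.02)],np.median(W[m],0))
cv2.imwrite('pics/x.png',crop(S0,220,290,70,75,8))
s=observe()
"
```

```text
[ 0.51925407 -0.3187563   0.01      ] [ 0.42440098 -0.32300171  0.01      ] [ 0.47182752 -0.32087901  0.01      ] 0.09494805139527261 2.562724619575197
top 456.0952380952381 306.92857142857144 [array([ 0.4652, -0.318 ,  0.01  ]), array([ 0.465 , -0.3169,  0.015 ]), array([ 0.4648, -0.3158,  0.02  ])] [ 0.4647747  -0.31665934  0.01307831]
side 257.8863636363636 326.52272727272725 [array([ 0.4622, -0.3309,  0.01  ]), array([ 0.463 , -0.3361,  0.015 ]), array([ 0.4638, -0.3413,  0.02  ])] [ 0.46177851 -0.33262717  0.01117314]
```

View pics/x.png

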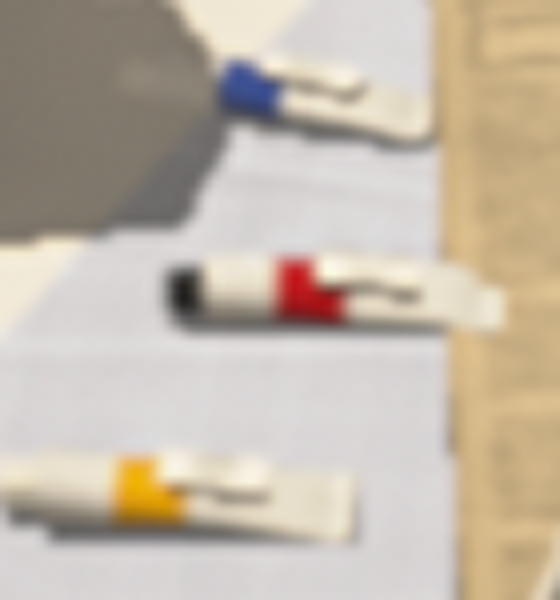

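Side crop: red tube runs from the black cap (185,290) to the crimp (500,300), with blue above and yellow below, both clear of it.

```bash
python3 -c "
from h import *
from cell import *
s=observe();st(s)
print(rel(s['tool_pos'],s['tool_rot'][2],[.472,-.3205,.10],.045))
"
```

```text
t 14.05 p [ 0.4909 -0.0343  0.1843] rpy [3.1397e+00 2.0000e-04 1.3838e+00] F [-0.1  0.8 -0.4] open 0.0462 q [-0.23  0.32  1.68 -0.    1.14 -0.04]
[-0.2847  0.0346  0.0843  1.3388]
```

>>> step_arm([
  [0, -0.03, 0.004, 0, 0.16],
  [0, -0.065, 0.008, 0, 0.32],
  [0, -0.1, 0.012, 0, 0.48],
  [0, -0.135, 0.016, 0, 0.64],
  [0, -0.17, 0.02, 0, 0.8],
  [0, -0.205, 0.025, 0.01, 0.96],
  [0, -0.24, 0.03, 0.03, 1.12],
  [0, -0.27, 0.033, 0.05, 1.28],
  [0, -0.2847, 0.0346, 0.08, 1.339],
  [0, -0.2847, 0.0346, 0.084, 1.339],
  [0, -0.2847, 0.0346, 0.084, 1.339],
  [0, -0.2847, 0.0346, 0.084, 1.339],
])

```text
time: 15.55
tool_pos: [0.4724, -0.32, 0.1007]
tool_rot: [3.141, -0.001, 0.046]
contact_force: [0.4, -0.7, -0.1]
opening: 0.0457
grip_force: 0.0
```

```bash
python3 -c "
from h import *
from cell import *
s=observe();st(s)
print(rel(s['tool_pos'],s['tool_rot'][2],[.472,-.3205,.003],.045))
"
```

```text
t 15.55 p [ 0.4724 -0.32    0.1007] rpy [ 3.1406e+00 -1.1000e-03  4.6400e-02] F [ 0.4 -0.7 -0.1] open 0.0457 q [-0.73  0.55  1.57  0.    1.03  0.79]
[-0.0004  0.0005  0.0977  0.0014]
```

>>> step_arm([
  [-0.15, 0, 0, 0.03, 0],
  [-0.15, 0, 0, 0.06, 0],
  [-0.15, 0, 0, 0.08, 0],
  [-0.15, 0, 0, 0.09, 0],
  [-0.15, 0, 0, 0.096, 0],
  [-0.15, 0, 0, 0.096, 0],
  [1, 0, 0, 0.096, 0],
  [1, 0, 0, 0.096, 0],
  [1, 0, 0, 0.096, 0],
  [1, 0, 0, 0.096, 0],
  [1, 0, 0, 0.096, 0],
  [1, 0, 0, 0.096, 0],
], grip_force=15)

```text
time: 17.05
tool_pos: [0.4719, -0.3206, 0.0039]
tool_rot: [3.141, -0.0, 0.045]
contact_force: [-0.3, 0.7, 2.0]
opening: 0.0218
grip_force: 14.9
```

>>> step_arm([
  [1, 0, 0, -0.01, 0],
  [1, 0, 0, -0.03, 0],
  [1, 0, 0, -0.06, 0],
  [1, 0, 0, -0.1, 0],
  [1, 0, 0, -0.1, 0],
  [1, 0, 0, -0.1, 0],
])

```text
time: 17.8
tool_pos: [0.4714, -0.3201, 0.1035]
tool_rot: [-3.141, 0.0, 0.045]
contact_force: [0.2, -0.1, -0.5]
opening: 0.0215
grip_force: 14.9
```

```bash
python3 -c "
from h import *
from cell import *
s=observe();st(s);p=s['tool_pos'];y=s['tool_rot'][2]
print('to tray',rel(p,y,[.4,0,.13],-.0515),rel(p,y,[.535,.256,.13],-.0515))
S=read_camera('side');u,v=proj(S,p);u,v=int(u),int(v)
W=cloud(S);h=cv2.cvtColor(S['img'],cv2.COLOR_RGB2HSV)
k=np.zeros((480,640),bool);k[v-25:v+25,u-35:u+35]=1;k&=(W[...,2]>.08)&(W[...,2]<.15)
k&=abs(W[...,1]-p[1])<.03
for a in np.arange(-.06,.07,.01):
  q=W[k&(abs(W[...,0]-p[0]-a)<.005)]
  if len(q):print(round(a,2),q[:,2].min().round(4),q[:,2].max().round(4),len(q))
"
```

```text
t 17.8 p [ 0.4714 -0.3201  0.1035] rpy [-3.1412e+00  4.0000e-04  4.4800e-02] F [ 0.2 -0.1 -0.5] open 0.0215 q [-0.73  0.55  1.56 -0.    1.03  0.8 ]
to tray [-0.057  -0.323  -0.0265  0.0963] [ 0.0893 -0.5727 -0.0265  0.0963]
-0.01 0.1027 0.116 5
0.0 0.1007 0.1175 7
0.01 0.1013 0.1154 5
0.02 0.1003 0.1043 5
0.03 0.1008 0.1088 20
0.04 0.0984 0.1058 33
0.05 0.0984 0.1017 10
```

>>> step_arm([
  [1, -0.03, -0.03, -0.027, 0],
  [1, -0.057, -0.07, -0.027, 0],
  [1, -0.06, -0.12, -0.027, 0],
  [1, -0.06, -0.17, -0.027, 0],
  [1, -0.06, -0.22, -0.027, 0],
  [1, -0.06, -0.27, -0.027, 0],
  [1, -0.06, -0.323, -0.027, 0.02],
  [1, -0.06, -0.37, -0.027, 0.04],
  [1, -0.05, -0.42, -0.027, 0.06],
  [1, 0, -0.47, -0.027, 0.08],
  [1, 0.04, -0.52, -0.027, 0.096],
  [1, 0.07, -0.56, -0.027, 0.096],
  [1, 0.09, -0.58, -0.027, 0.096],
  [1, 0.09, -0.58, -0.027, 0.096],
  [1, 0.09, -0.58, -0.027, 0.096],
])

```text
time: 19.73
tool_pos: [0.5346, 0.2622, 0.1295]
tool_rot: [3.14, 0.003, -0.051]
contact_force: [-0.9, -0.5, -0.4]
opening: 0.0217
grip_force: 14.9
```

```bash
python3 -c "
from h import *
from cell import *
s=observe();st(s);p=s['tool_pos'];y=s['tool_rot'][2]
print(rel(p,y,[.536,.2635,.0145],-.0515))
"
```

```text
t 19.725 p [0.5346 0.2622 0.1295] rpy [ 3.1402e+00  2.8000e-03 -5.1300e-02] F [-0.9 -0.5 -0.4] open 0.0217 q [ 0.33  0.56  1.45 -0.    1.13  1.95]
[ 0.0014 -0.0014  0.115   0.0002]
```

>>> step_arm([
  [1, 0.001, -0.001, 0.03, 0],
  [1, 0.001, -0.001, 0.06, 0],
  [1, 0.001, -0.001, 0.085, 0],
  [1, 0.001, -0.001, 0.1, 0],
  [1, 0.001, -0.001, 0.108, 0],
  [1, 0.001, -0.001, 0.114, 0],
  [1, 0.001, -0.001, 0.114, 0],
  [1, 0.001, -0.001, 0.114, 0],
])

```text
time: 20.72
tool_pos: [0.5372, 0.2641, 0.0173]
tool_rot: [-3.141, -0.001, -0.051]
contact_force: [-0.5, 0.2, -0.6]
opening: 0.022
grip_force: 14.9
```

>>> step_arm([
  [1, 0, 0, 0.002, 0],
  [1, 0, 0, 0.002, 0],
  [0.4, 0, 0, 0.002, 0],
  [0.25, 0, 0, 0.002, 0],
  [0.15, 0, 0, 0.002, 0],
  [0.15, 0, 0, 0.002, 0],
  [0.15, 0, 0, -0.03, 0],
  [0.15, 0, 0, -0.09, 0],
  [0.15, -0.04, 0.03, -0.13, 0],
  [0.15, -0.08, 0.09, -0.13, 0],
  [0.15, -0.12, 0.15, -0.13, 0],
  [0.15, -0.12, 0.21, -0.13, 0],
  [0.15, -0.12, 0.27, -0.13, 0],
  [0.15, -0.12, 0.33, -0.13, 0],
  [0.15, -0.12, 0.39, -0.13, 0],
  [0.15, -0.12, 0.45, -0.13, 0],
  [0.15, -0.12, 0.45, -0.13, 0],
])

```text
time: 22.85
tool_pos: [0.3937, -0.1831, 0.1469]
tool_rot: [3.14, -0.001, -0.057]
contact_force: [-0.2, 0.2, 0.2]
opening: 0.0392
grip_force: 0.0
```

```bash
python3 -c "
from h import *
from cell import *
s=observe();st(s)
c=read_camera('top');S=read_camera('side');W=cloud(c)
cv2.imwrite('pics/end.png',np.vstack([np.hstack([crop(c,170,235,100,75,4),crop(S,250,155,100,75,4)]),np.hstack([crop(c,295,265,100,75,4),crop(S,230,215,100,75,4)])]))
print(W[250:312:6,218].round(3).tolist())
"
```

```text
t 22.85 p [ 0.3937 -0.1831  0.1469] rpy [ 3.1403e+00 -1.1000e-03 -5.7000e-02] F [-0.2  0.2  0.2] open 0.0392 q [-0.61  0.27  1.88 -0.    0.99  1.02]
[[0.614, 0.262, 0.007], [0.598, 0.261, 0.013], [0.583, 0.261, 0.013], [0.568, 0.261, 0.014], [0.553, 0.26, 0.022], [0.539, 0.26, 0.017], [0.524, 0.259, 0.025], [0.509, 0.259, 0.023], [0.496, 0.261, 0.01], [0.481, 0.261, 0.012], [0.466, 0.258, 0.032]]
```

View pics/end.png

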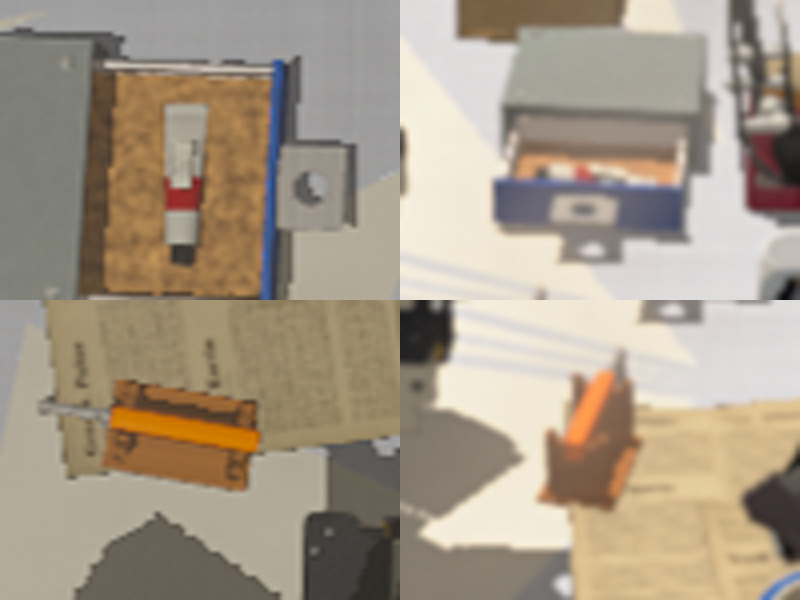

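The red tube lies flat in the middle of the open tray (top crop 185,180). The hook is in both notches (180,430) and the robot is clear, so I'm handing in.

```bash
python3 -c "
from cell import *
print(hand_in())"
```

```text
the job is handed in; nothing more can be done
None
```

I handed the job in at about 23 s of the 67 s allowed: the hook drew the tray to its stop and is back in both notches of its rest, and the red-banded tube lies flat in the open tray. The hand-in gave no verdict, so this rests on the final pictures and force readings. I did not re-measure the other two tubes or the jar, but felt no contact with them.

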